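Turn the multimeter back to continuity and select the beeper

ROBOT

A 7-joint arm with a two-finger parallel gripper is mounted at the origin on a cart in front of the work surface, level with it; the furniture and walls round the work are solid. World frame = base frame: x ahead of the robot, y to its left, z up, the work surface at z = 0. Lengths are in m, angles in rad, forces in N, time in s.
With the tool pointing down it reaches from about 0.425 to 0.925 m from the base axis. Payload 6.8 kg.
Tool frame: the origin (TCP) lies on the centre line of the jaws, within the pads' length; the fingertips stand 19 mm ahead of it and the grasp point (between the pads) is the TCP; z points along the fingers, y is the line along which they close (so a half turn about z gives the same grasp; the last joint's range is limited). The gripper opens to 85 mm and grips with 20 to 120 N. Pads are 22 mm wide; open, the fingers measure 114 mm over their backs; the gripper's body (76 mm by 85 mm) begins 54 mm behind the grasp point. The pads swing forward as they close: fully open they stand 13 mm farther back than shut.
Start: joints at [-0.108, 0.477, 0.022, 1.555, -0.011, 1.109, -0.083], TCP at [0.675, 0, 0.25] pointing down, gripper open.
Joint ranges: [-2.96, 2.96], [-0.34, 2.1], [-1.41, 1.46], [0.24, 2.44], [-1.37, 4.51], [0.17, 1.92], [-2.96, 2.96]. Speed limits (rad/s): [2.39, 2.39, 3.14, 3.14, 3.14, 3.14, 3.14].

INTERFACE

Orientations are given as a rotation vector (axis times angle).
In Python, from bench import r gives the robot as it stands. The module is installed in compiled form; this text tells all that it offers.
- The arm moves only by the tool arm_command, never from a script. Its argument "rows" is a list of rows, each an object of numbers: "fingers": the opening, from -1 (shut) to 1 (fully open); "x", "y", "z": the shift along the tool's x, y, z in m; "ax", "ay", "az": the turn, a rotation vector about the tool's x, y, z in degrees. In form: [{"fingers": .., "x": .., "y": .., "z": .., "ax": .., "ay": .., "az": ..}, ...]. A call has 1 to 10 rows; each row shifts and turns the commanded pose from where the row before left it, along the tool's axes as they then stand; what a row does not reach is not made up. A row lasts 1/12 s, in which the tool goes at most 41.7 mm and 7.16 degrees, less where a joint would pass 70% of its speed; a pose out of reach is approached as far as the arm can. A call is refused whole if a number of a shift passes 0.0417 or a number of a turn 7.16, either way. A call with a gripper value outside its range is refused whole. The fingers move at their own pace and stop on an object; "grip_force" is the grip in N (left out, the last holds). Time passes only in rows, so rows that do not move let the fingers close. It gives the time, the measured TCP pose, the force, the opening and the grip force at its end, in the units of the state.
- r.get_obs(): the state, without advancing time (a new reading comes with each control period).
- r.grab_frame(name): name is "scene" or "side" or "wrist"; returns a dict with "frame" (420x560x3 uint8, red, green, blue), "depth" (420x560 float32, m along the optical axis (not along the pixel's ray), 0 where there is no reading), "K" (3x3 intrinsics, pixels), "distortion" ([k1, k2, p1, p2, k3] as OpenCV has them; the pictures are not rectified), "world_from_camera" (4x4, takes a point from camera to world coordinates). Camera axes: x right, y down, z forward; pixel columns grow to the right and rows downward; lengths in m; the calibration is good to about 2 mm. A picture is of the moment at which its call begins.
- r.hand_in(): hands the job in; it is judged then, once.
The state is a dict: "clock": time; "joints": joint angles; "qvel": joint speeds; "tau": joint torques, N m; "tcp_pos": TCP position; "orientation": TCP orientation; "contact_force": force on the tool from outside, world axes, zero at the start; "moment": the same for the moment, N m; "grip_width": finger opening in m; "gripper_force": force on a finger pad.
Only numpy, scipy, OpenCV 4.12 (cv2) and the standard library are available. Lean on these libraries where they do the work, as an engineer would, in place of code of your own. Each camera call takes 0.05 s, during which the arm holds its last target. There are 200 camera calls.

TASK

The multimeter on the bench was left on another range, and the loco chassis beside it is to be checked for shorts. With a fingertip against the side of the dial's bar, turn the dial back anticlockwise until it rests on continuity, which is the third click clockwise from OFF (OFF is the anticlockwise end stop); then, with the dial there, press the meter's left key (SELECT) fully down and let it come up again. Only push and press, gently: do not pinch the dial, do not lift the meter or shove it from its place, do not press the right key, and leave the chassis, the screwdriver and the tin where they lie.

Things in the scene. Friction and masses are not known exactly. Their poses are not given: they have to be found in the camera images.
- multimeter: Multimeter lying loose on its back, 188 x 98 mm, 0.6 kg; dark flat face 40 mm above the bench, window at its top end, below it two keys, then the dial, then three empty jacks. Origin: centre of its underside; x points to its top end, y to its left, z up. Dial axis at x = -28, y = 0 mm; left key at x = 22, y = +27; right key at x = 22, y = -27. A sideways push of some 5 N slides it.
- dial (a joint): Dial angle, rad, growing clockwise from above: OFF = 0 (end stop), then a click every 0.524 up to 3.665 (end stop). Continuity = 1.571. A sprung ball holds it in each position; it takes up to 0.035 N m (1.8 N at 20 mm) to turn it over the hump half-way to the next, then it snaps on by itself. It starts 4 to 7 clicks from OFF, so 1 to 4 clicks clockwise of continuity.
- dial_centre (a point): Centre of the dial's top, on its axis, 58.5 mm above the bench. The dial: a black round skirt, 53 mm across, 5 mm high above the meter's face, with a raised grey bar across its middle, 50 mm long, 11 mm wide, sides upright, from 44 to 58.5 mm above the bench.
- dial_pointer (a point): Point on top of the dial's bar, 22 mm from the axis, at the pointer end, which bears a white line. From above, the pointer stands 105 degrees anticlockwise of the meter's x axis at OFF and turns clockwise from there; on continuity it stands 15 degrees anticlockwise of it, at the printed sign of a point sending out waves.
- select_key_top (a point): Centre of the top of the left key (SELECT), between window and dial, left of the middle line: rounded grey key, 17 mm along the meter, 25 mm across it, standing 5 mm above the meter's face (45 mm above the bench). The right key is the same, 54 mm to its right.
- select_key (a joint): How far the left key is pressed, in m: 0 = up, 0.003 = fully down (2 mm proud of the face). Springs back; 1.3 N to start, about 4 N fully down.
- hold_key (a joint): How far the right key is pressed, in m: 0 = up, 0.003 = fully down. To be left alone.
- loco_chassis: Narrow metal loco chassis, 34 x 172 x 18 mm high, lying loose along the left side of the meter. Origin: centre of its underside; its length is along its y axis.
- screwdriver: Screwdriver with amber handle, 14 mm thick, 154 mm long, lying loose along the right side of the meter. Origin: centre of its underside; its length is along its y axis.
- flux_tin: Round flat tin, 56 mm across, 22 mm high, standing loose beyond the meter's left side. Origin: centre of its underside.

How it is judged:
On the way, in this order (a step that is already met when the one before it is completed fails the run):
1. the dial rests on continuity, the third click from OFF (value of joint dial between 1.451 and 1.691 rad), for 0.3 s.
2. with the dial on continuity, the left key (SELECT) is pressed down (all of step 1 and value of joint select_key above 0.0022 m), for 0.05 s.
At the end, for the whole second after the job is handed in: The dial rests in the continuity position, 1.571 rad from OFF, within 0.12 rad; both keys are up (within 0.6 mm); the meter lies flat and still on the bench, within 20 mm of where it lay, the dial and the left key each (all of step 1 and velocity of joint dial between -0.1 and 0.1 rad/s and value of joint each of select_key, hold_key below 0.0006 m and height (world z) of multimeter below 0.004 m and angle between multimeter's own z axis and vertical below 0.06 rad and distance of each of dial_centre, select_key_top from where it was at the start of the episode below 0.02 m and linear speed of multimeter below 0.01 m/s); the robot touches nothing.
It fails at once if the right key is pressed (value of joint hold_key above 0.0015 m).
It fails at once if the meter is lifted or tipped (height (world z) of multimeter above 0.008 m or angle between multimeter's own z axis and vertical above 0.12 rad).
It fails at once if the meter is shoved more than 25 mm (distance of any of dial_centre, select_key_top from where it was at the start of the episode above 0.025 m).
It fails at once if the dial is pinched or forced (more than 30 N), or the left key struck (more than 35 N) (contact force between the fingers and dial above 30 N or contact force between the fingers and select_key above 35 N).
It fails at once if the chassis, the screwdriver or the tin is moved more than 20 mm (distance of any of loco_chassis, screwdriver, flux_tin from where it was at the start of the episode above 0.02 m).
It also fails if it takes over 51 s, if anything falls off the work surface, if the arm or the gripper's body presses on something with over 40 N, if the wrist force passes 120 N, or if a joint passes its speed limit or range.

## Working session

There is one attempt and no reset: what is moved stays moved. The work goes in short steps, Python scripts to look and compute and a tool call to move; the robot and the scene stay as the last step left them, time stands still between calls to the robot, and variables do not carry over. Pictures are saved under pics/ and viewed, at most 10 in all, crops included, and the job is handed in when it is done.

Besides the shell and the picture viewer there is one more tool, called by a JSON object that holds its "name" and its "arguments". arm_command: Moves the arm, as the interface text tells. Its arguments: {"type":"object","properties":{"rows":{"type":"array"},"grip_force":{"type":"number"}},"required":["rows"]}

```bash
mkdir -p pics; cat > h.py <<'E'
import numpy as np, cv2
from bench import r
def grab(n,f=None):
    g=r.grab_frame(n)
    if f: cv2.imwrite('pics/'+f,g['frame'][:,:,::-1])
    return g
def pix2plane(g,u,v,z):
    p=cv2.undistortPoints(np.array([[[u,v]]],float),g['K'],np.array(g['distortion']))[0,0]
    T=np.array(g['world_from_camera']);d=T[:3,:3]@np.array([p[0],p[1],1]);o=T[:3,3]
    return o+d*(z-o[2])/d[2]
E
python3 - <<'E'
from h import *
import pickle
d={}
for n in('scene','wrist'):
    d[n]=grab(n,n+'0.png')
pickle.dump(d,open('g0.pkl','wb'))
o=r.get_obs();print(o)
print(d['wrist']['world_from_camera'])
E
```

```text
{'clock': 0.1, 'joints': array([-0.10807534,  0.47772001,  0.02235205,  1.55634398, -0.0115117 ,
        1.1093145 , -0.08306983]), 'qvel': array([-2.89860862e-04, -1.52719837e-03, -1.00590871e-03, -3.55176752e-03,
        2.04113597e-04, -3.34006145e-04,  4.47401908e-05]), 'tau': array([ 5.69385389e-03, -5.97765398e+01,  1.61440808e+00, -2.81952703e+01,
        1.29656185e-02,  5.02699884e-03, -1.13572563e-05]), 'tcp_pos': array([ 6.74495916e-01, -2.80629902e-05,  2.49425004e-01]), 'orientation': array([-2.22065805e+00, -2.22068482e+00,  1.96325281e-03]), 'contact_force': array([ 0.29115755, -0.16677905, -0.54146923]), 'moment': array([-0.03050624,  0.0071724 , -0.03127139]), 'gripper_force': 0.0, 'grip_width': 0.08543954962998479}
[[ 9.99998344e-01  9.44899377e-04 -1.55519536e-03  6.74702522e-01]
 [ 3.94915932e-04 -9.46941416e-01 -3.21405971e-01  8.31284411e-02]
 [-1.77637520e-03  3.21404825e-01 -9.46940222e-01  3.72005658e-01]
 [ 0.00000000e+00  0.00000000e+00  0.00000000e+00  1.00000000e+00]]
```

View pics/scene0.png

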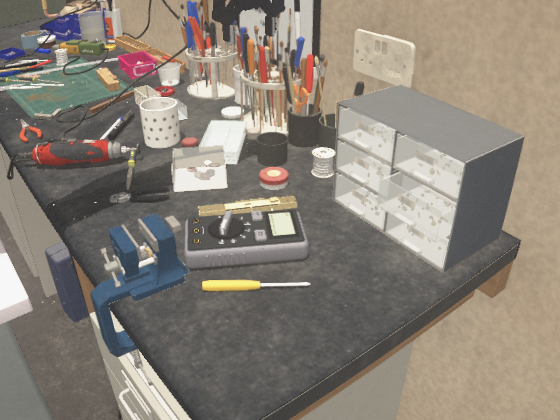

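View pics/wrist0.png

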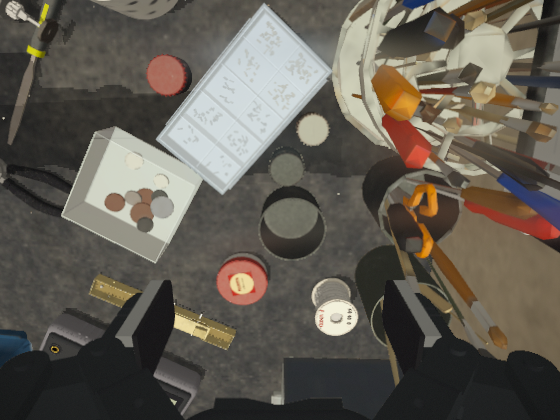

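```bash
python3 - <<'E'
from h import *
import pickle
d=pickle.load(open('g0.pkl','rb'))
g=d['scene']
for n,u,v,z in [('dial',226,222,.05),('lcd',283,224,.04),('selkey',257,215,.045),('holdkey',261,235,.045),('tin',273,178,.022),('drv',232,286,.01),('drvtip',309,284,.01),('chL',200,210,.018),('chR',296,203,.018)]: print(n,pix2plane(g,u,v,z).round(3))
g=d['wrist']
for n,u,v,z in [('chL',95,285,.018),('chR',230,338,.018)]: print(n,pix2plane(g,u,v,z).round(3))
c=d['scene']['frame'][185:275,175:320,::-1]
cv2.imwrite('pics/s_crop.png',cv2.resize(c,None,fx=5,fy=5,interpolation=cv2.INTER_CUBIC))
E
```

```text
dial [ 0.451 -0.241  0.05 ]
lcd [ 0.525 -0.288  0.04 ]
selkey [ 0.504 -0.248  0.045]
holdkey [ 0.477 -0.296  0.045]
tin [ 0.619 -0.138  0.022]
drv [ 0.399 -0.331  0.01 ]
drvtip [ 0.488 -0.395  0.01 ]
chL [ 0.459 -0.142  0.018]
chR [ 0.602 -0.226  0.018]
chL [ 0.472 -0.127  0.018]
chR [ 0.619 -0.196  0.018]
```

View pics/s_crop.png

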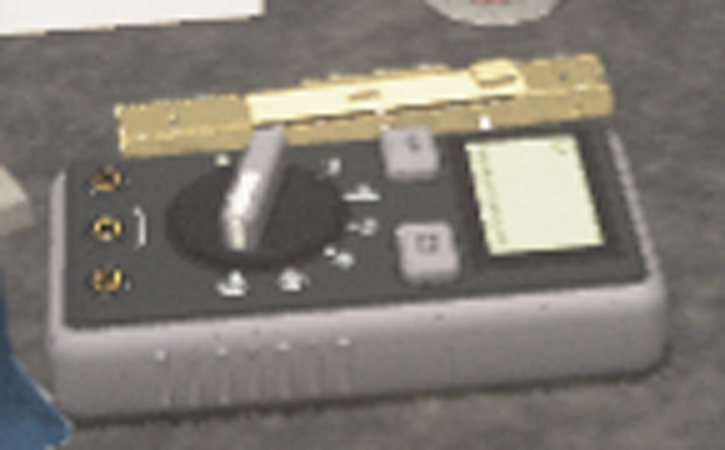

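{"name": "arm_command", "arguments": {"rows": [{"fingers":-1,"x":-0.033,"y":-0.036},{"fingers":-1,"x":-0.033,"y":-0.036},{"fingers":-1,"x":-0.033,"y":-0.036},{"fingers":-1,"x":-0.033,"y":-0.036},{"fingers":-1,"x":-0.033,"y":-0.036},{"fingers":-1,"x":-0.033,"y":-0.036},{"fingers":-1,"x":0,"y":0},{"fingers":-1},{"fingers":-1}]}}

```text
validation failed for argument at $.ro...
```

```bash
python3 - <<'E'
from h import *
import pickle
d={n:grab(n,n+'1.png') for n in ('wrist','side')}
pickle.dump(d,open('g1.pkl','wb'))
o=r.get_obs();print(o['tcp_pos'],o['orientation'],o['grip_width'],o['joints'].round(2))
# height map of surroundings
g=r.grab_frame('scene');D=g['depth'];v,u=np.nonzero(D>0)
p=cv2.undistortPoints(np.stack([u,v],1).astype(float)[:,None],g['K'],np.array(g['distortion']))[:,0]
T=g['world_from_camera'];z=D[v,u];P=np.c_[p*z[:,None],z]@T[:3,:3].T+T[:3,3]
m=(u>95)&(u<190)&(v>212)&(v<350)&(P[:,2]>.03)
Q=P[m];print('vise',Q.min(0),Q.max(0),Q[Q[:,2]>.09][:,:2].max(0) if (Q[:,2]>.09).any() else None)
E
```

```text
[6.74684246e-01 4.05714192e-05 2.49702327e-01] [-2.22080678e+00 -2.22103783e+00  1.28423057e-03] 0.0854967012968778 [-0.11  0.48  0.02  1.56 -0.01  1.11 -0.08]
vise [ 0.25280783 -0.27207028  0.03001789] [ 0.41837412 -0.17432326  0.09188795] [ 0.3510204  -0.20202466]
```

View pics/wrist1.png

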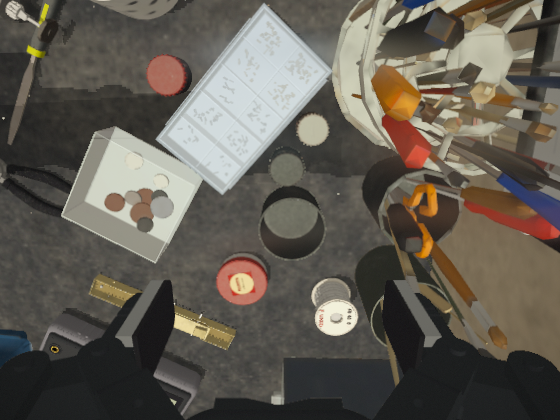

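The move was refused (the view is unchanged), probably because every field is needed in each row. I'll send complete rows.

{"name": "arm_command", "arguments": {"rows": [{"fingers":-1,"x":-0.033,"y":-0.036,"z":0,"ax":0,"ay":0,"az":0},{"fingers":-1,"x":-0.033,"y":-0.036,"z":0,"ax":0,"ay":0,"az":0},{"fingers":-1,"x":-0.033,"y":-0.036,"z":0,"ax":0,"ay":0,"az":0},{"fingers":-1,"x":-0.033,"y":-0.036,"z":0,"ax":0,"ay":0,"az":0},{"fingers":-1,"x":-0.033,"y":-0.036,"z":0,"ax":0,"ay":0,"az":0},{"fingers":-1,"x":-0.033,"y":-0.036,"z":0,"ax":0,"ay":0,"az":0},{"fingers":-1,"x":0,"y":0,"z":0,"ax":0,"ay":0,"az":0},{"fingers":-1,"x":0,"y":0,"z":0,"ax":0,"ay":0,"az":0}]}}

```text
clock: 0.92
tcp_pos: [0.489, -0.1711, 0.2506]
orientation: [2.227, 2.216, -0.0]
contact_force: [0.5, 0.1, -0.1]
grip_width: -0.0003
gripper_force: 0.0
```

```bash
python3 - <<'E'
from h import *
import pickle
d={n:grab(n,n+'2.png') for n in ('wrist',)}
pickle.dump(d,open('g2.pkl','wb'))
o=r.get_obs();print(o['tcp_pos'],o['orientation'],o['grip_width'],o['joints'].round(2))
E
```

```text
[ 0.49058212 -0.16932297  0.25066404] [2.22293487e+00 2.21917414e+00 1.18354864e-03] -0.00017294209754105137 [ 0.14  0.22  0.08  1.93 -0.02  0.99  0.23]
```

View pics/wrist2.png

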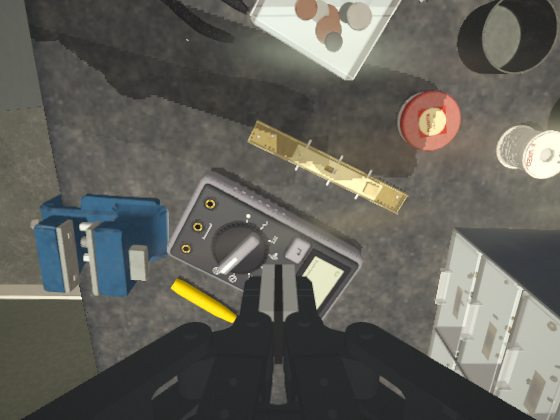

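The frame shows the dial at about (240,252), with its bar running from (258,236) to (221,272). SELECT is at (297,249), the jacks are at the left end, and the shut fingertips are at (278,270). I'll zoom in.

```bash
python3 - <<'E'
from h import *
c=cv2.imread('pics/wrist2.png')[170:320,165:365]
cv2.imwrite('pics/w2c.png',cv2.resize(c,None,fx=4,fy=4,interpolation=cv2.INTER_CUBIC))
E
```

```text
(no output)
```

View pics/w2c.png

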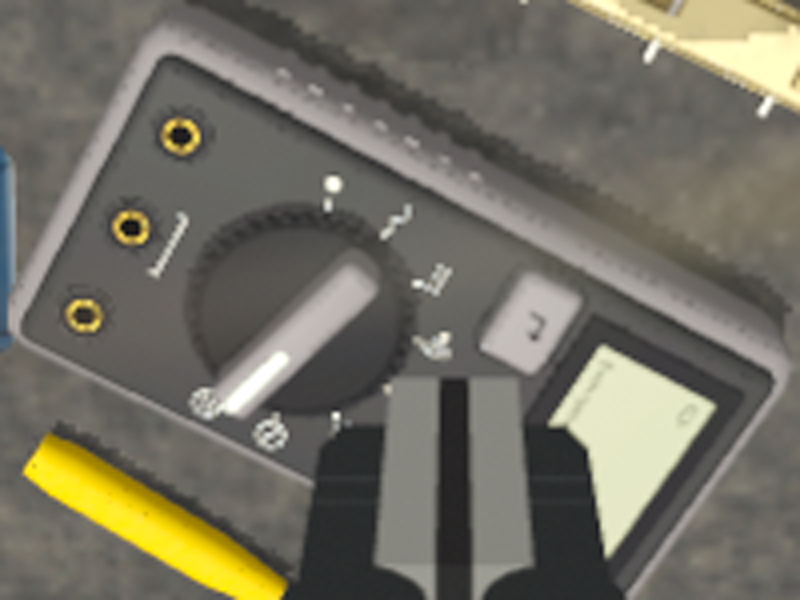

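```bash
python3 - <<'E'
from h import *
import pickle
g=pickle.load(open('g2.pkl','rb'))['wrist']
f=lambda u,v,z:pix2plane(g,165+u/4,170+v/4,z)
dc=f(297,334,.0585);pt=f(235,398,.0585);tl=f(361,268,.0585);sk=f(531,320,.045);j=f(131,228,.04)
j1=f(181,136,.04);j3=f(85,316,.04)
print('dial',dc,'ptr',pt,'tail',tl,'key',sk,'jmid',j)
w=j1-j3;print('meter x ang from jacks',np.degrees(np.arctan2(w[1],w[0]))-90,'len',np.linalg.norm(w))
w=dc-j;print('from jack-dial',np.degrees(np.arctan2(w[1],w[0])),np.linalg.norm(w))
w=tl-pt;print('bar',np.degrees(np.arctan2(-w[1],-w[0])),np.linalg.norm(w))
w=sk-dc;a=np.degrees(np.arctan2(w[1],w[0]));print('from key',a-np.degrees(np.arctan2(27,50)),np.linalg.norm(w), np.hypot(50,27))
print(g['K'])
T=g['world_from_camera'];o=r.get_obs()
print('tip',[f(u,380,.231) for u in(385,525)], 'cam',T[:3,3])
D=g['depth'];print('depth z dial',D[250,239],D[255,272])
E
```

```text
dial [ 0.45229149 -0.23995902  0.0585    ] ptr [ 0.43678552 -0.2567948   0.0585    ] tail [ 0.46777134 -0.22316886  0.0585    ] key [ 0.50804542 -0.24296126  0.045     ] jmid [ 0.41082115 -0.2203455   0.04      ]
meter x ang from jacks -29.86977136246086 len 0.05410661326494396
from jack-dial -25.311938700935023 0.049464424781356604
bar -132.66012653751505 0.04572553950776683
from key -31.45134236360405 0.0574435717372373 56.824290580701486
[[369.15684012   0.         278.01171384]
 [  0.         369.15684012 207.95690982]
 [  0.           0.           1.        ]]
tip [array([ 0.48189393, -0.16214896,  0.231     ]), array([ 0.49694501, -0.16222105,  0.231     ])] cam [ 0.48942978 -0.08794133  0.37328167]
depth z dial 0.34832433 0.36987925
```

{"name": "arm_command", "arguments": {"rows": [{"fingers":-1,"x":-0.0188,"y":-0.0172,"z":0,"ax":0,"ay":0,"az":0},{"fingers":-1,"x":-0.0188,"y":-0.0172,"z":0,"ax":0,"ay":0,"az":0},{"fingers":-1,"x":-0.0188,"y":-0.0172,"z":0,"ax":0,"ay":0,"az":0},{"fingers":-1,"x":-0.0188,"y":-0.0172,"z":0,"ax":0,"ay":0,"az":0},{"fingers":-1,"x":0,"y":0,"z":0,"ax":0,"ay":0,"az":0},{"fingers":-1,"x":0,"y":0,"z":0,"ax":0,"ay":0,"az":0}]}}

```text
clock: 1.47
tcp_pos: [0.4225, -0.244, 0.2504]
orientation: [2.222, 2.221, 0.001]
contact_force: [0.2, 1.1, 0.1]
grip_width: 0.0002
gripper_force: 0.0
```

{"name": "arm_command", "arguments": {"rows": [{"fingers":-1,"x":0,"y":0,"z":0.012,"ax":0,"ay":0,"az":5.5},{"fingers":-1,"x":0,"y":0,"z":0.012,"ax":0,"ay":0,"az":5.5},{"fingers":-1,"x":0,"y":0,"z":0.012,"ax":0,"ay":0,"az":5.5},{"fingers":-1,"x":0,"y":0,"z":0.012,"ax":0,"ay":0,"az":5.5},{"fingers":-1,"x":0,"y":0,"z":0.012,"ax":0,"ay":0,"az":5.5},{"fingers":-1,"x":0,"y":0,"z":0.012,"ax":0,"ay":0,"az":5.5},{"fingers":-1,"x":0,"y":0,"z":0.012,"ax":0,"ay":0,"az":5.5},{"fingers":-1,"x":0,"y":0,"z":0.012,"ax":0,"ay":0,"az":5.5},{"fingers":-1,"x":0,"y":0,"z":0,"ax":0,"ay":0,"az":0},{"fingers":-1,"x":0,"y":0,"z":0,"ax":0,"ay":0,"az":0}]}}

```text
clock: 2.3
tcp_pos: [0.4231, -0.2426, 0.1539]
orientation: [-2.887, -1.236, 0.001]
contact_force: [-0.4, -0.8, 0.4]
grip_width: 0.0001
gripper_force: 0.0
```

```bash
cat >> h.py <<'E'
from scipy.spatial.transform import Rotation as R
def rel(target):
    o=r.get_obs();M=R.from_rotvec(o['orientation']).as_matrix()
    print('tcp',o['tcp_pos'].round(4),'tool-x ang',np.degrees(np.arctan2(M[1,0],M[0,0])).round(2),'tilt z',M[:,2].round(4),'F',o['contact_force'].round(2))
    print('shift in tool',(M.T@(np.array(target)-o['tcp_pos'])).round(4))
E
python3 - <<'E'
from h import *
rel([.4216,-.2441,.070])
grab('wrist','wrist3.png')
E
```

```text
tcp [ 0.4231 -0.2426  0.1539] tool-x ang 46.34 tilt z [-1.e-03  7.e-04 -1.e+00] F [-0.44 -0.81  0.37]
shift in tool [-0.0021  0.0001  0.0839]
```

View pics/wrist3.png

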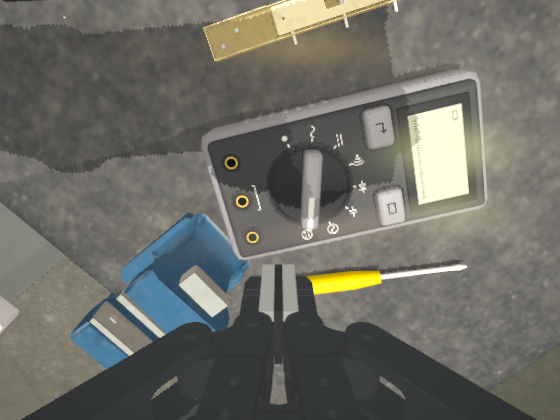

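The bar now stands upright in the image, from (312,150) to (309,230). The keys are at (378,128) and (390,206), and the fingertips are at (278,268), to the left of the pointer end. I'll refine the position from this view.

```bash
python3 - <<'E'
from h import *
g=r.grab_frame('wrist');f=lambda u,v,z:pix2plane(g,u,v,z)[:2]
a=lambda w:np.degrees(np.arctan2(w[1],w[0])).round(1)
t,p=f(312.5,150,.0585),f(309.5,231,.0585);s,h=f(377.5,127,.045),f(390,206,.045);j1,j3=f(232,162,.04),f(252,237,.04)
dc=(t+p)/2
print('dc',dc,'bar',a(p-t),np.linalg.norm(p-t),'sel',s,'hold',h,'mx keys',a(s-h)-90,'jacks',a(j1-j3)-90,np.linalg.norm(s-h))
c,sn=np.cos(np.radians(-30)),np.sin(np.radians(-30))
print('dc from keys',(s+h)/2-.05*np.array([c,sn]))
E
```

```text
dc [ 0.45116272 -0.24301623] bar -134.1 0.05194315895807769 sel [ 0.50740319 -0.24407766] hold [ 0.48093345 -0.29024899] mx keys -29.799999999999997 jacks -31.1 0.05322066569213011
dc from keys [ 0.45086705 -0.24216333]
```

{"name": "arm_command", "arguments": {"rows": [{"fingers":-1,"x":-0.0035,"y":0.001,"z":0.014,"ax":0,"ay":0,"az":0},{"fingers":-1,"x":0,"y":0,"z":0.014,"ax":0,"ay":0,"az":0},{"fingers":-1,"x":0,"y":0,"z":0.014,"ax":0,"ay":0,"az":0},{"fingers":-1,"x":0,"y":0,"z":0.014,"ax":0,"ay":0,"az":0},{"fingers":-1,"x":0,"y":0,"z":0.014,"ax":0,"ay":0,"az":0},{"fingers":-1,"x":0,"y":0,"z":0.008,"ax":0,"ay":0,"az":0},{"fingers":-1,"x":0,"y":0,"z":0.006,"ax":0,"ay":0,"az":0},{"fingers":-1,"x":0,"y":0,"z":0,"ax":0,"ay":0,"az":0},{"fingers":-1,"x":0,"y":0,"z":0,"ax":0,"ay":0,"az":0}]}}

```text
clock: 3.15
tcp_pos: [0.4206, -0.2474, 0.0707]
orientation: [2.891, 1.228, 0.001]
contact_force: [-0.4, -0.1, -0.2]
grip_width: -0.0001
gripper_force: 0.0
```

{"name": "arm_command", "arguments": {"rows": [{"fingers":-1,"x":0,"y":0.002,"z":0,"ax":0,"ay":0,"az":0},{"fingers":-1,"x":0,"y":0.002,"z":0,"ax":0,"ay":0,"az":0},{"fingers":-1,"x":0,"y":0.002,"z":0,"ax":0,"ay":0,"az":0},{"fingers":-1,"x":0,"y":0,"z":0,"ax":0,"ay":0,"az":0},{"fingers":-1,"x":0,"y":0,"z":0,"ax":0,"ay":0,"az":0}]}}

```text
clock: 3.57
tcp_pos: [0.425, -0.2518, 0.0708]
orientation: [2.891, 1.227, 0.001]
contact_force: [-0.4, -0.0, 6.7]
grip_width: -0.0
gripper_force: 2.9
```

```bash
python3 - <<'E'
from h import *
u=np.array([np.cos(np.radians(-134)),np.sin(np.radians(-134))]);n=np.array([-u[1],u[0]])
rel([*(np.array([.4515,-.242])+.024*u-.013*n),.07])
c=grab('wrist')['frame'][100:400,150:450,::-1]
cv2.imwrite('pics/w4.png',cv2.resize(c,None,fx=2,fy=2))
E
```

```text
tcp [ 0.425  -0.2518  0.0708] tool-x ang 45.99 tilt z [ 1.1e-03 -4.0e-04 -1.0e+00] F [-0.37 -0.04  6.75]
shift in tool [ 0.0014 -0.0008  0.0008]
```

View pics/w4.png

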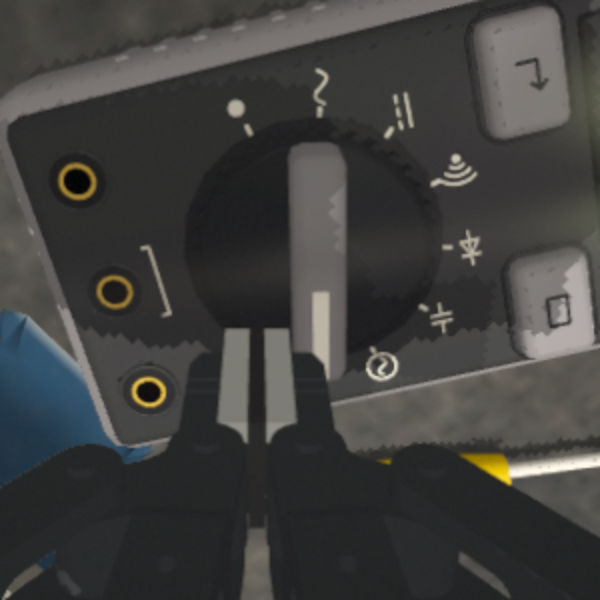

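Contact shows as a vertical force only: the finger's wider shoulder is resting on the bar top. I'll back off, raise the tool about 3 mm so only the narrow tip meets the bar's side, and try again.

{"name": "arm_command", "arguments": {"rows": [{"fingers":-1,"x":0,"y":0,"z":-0.003,"ax":0,"ay":0,"az":0},{"fingers":-1,"x":0.001,"y":-0.003,"z":0,"ax":0,"ay":0,"az":0},{"fingers":-1,"x":0,"y":0,"z":0,"ax":0,"ay":0,"az":0},{"fingers":-1,"x":0,"y":0,"z":0,"ax":0,"ay":0,"az":0}]}}

```text
clock: 3.95
tcp_pos: [0.4229, -0.2485, 0.0732]
orientation: [-2.892, -1.228, 0.0]
contact_force: [-0.4, -0.1, 0.2]
grip_width: -0.0001
gripper_force: 0.0
```

{"name": "arm_command", "arguments": {"rows": [{"fingers":-1,"x":0,"y":0.0015,"z":0,"ax":0,"ay":0,"az":0},{"fingers":-1,"x":0,"y":0.0015,"z":0,"ax":0,"ay":0,"az":0},{"fingers":-1,"x":0,"y":0.001,"z":0,"ax":0,"ay":0,"az":0},{"fingers":-1,"x":0,"y":0,"z":0,"ax":0,"ay":0,"az":0},{"fingers":-1,"x":0,"y":0,"z":0,"ax":0,"ay":0,"az":0}]}}

```text
clock: 4.37
tcp_pos: [0.4259, -0.2515, 0.0732]
orientation: [-2.892, -1.227, 0.0]
contact_force: [0.5, -0.1, 0.4]
grip_width: 0.0001
gripper_force: 0.1
```

{"name": "arm_command", "arguments": {"rows": [{"fingers":-1,"x":-0.00065,"y":0.00127,"z":0,"ax":0,"ay":0,"az":-3},{"fingers":-1,"x":-0.00065,"y":0.00127,"z":0,"ax":0,"ay":0,"az":-3},{"fingers":-1,"x":-0.00065,"y":0.00127,"z":0,"ax":0,"ay":0,"az":-3},{"fingers":-1,"x":-0.00065,"y":0.00127,"z":0,"ax":0,"ay":0,"az":-3}]}}

```text
clock: 4.7
tcp_pos: [0.4281, -0.2565, 0.0732]
orientation: [-2.745, -1.527, 0.0]
contact_force: [-0.9, -0.0, -0.1]
grip_width: -0.0004
gripper_force: 0.2
```

```bash
python3 - <<'E'
from h import *
rel([.4515,-.242,.0732])
c=grab('wrist')['frame'][100:400,150:450,::-1]
cv2.imwrite('pics/w5.png',cv2.resize(c,None,fx=2,fy=2))
E
```

```text
tcp [ 0.4281 -0.2565  0.0732] tool-x ang 58.16 tilt z [-4.e-04  4.e-04 -1.e+00] F [-0.89 -0.03 -0.07]
shift in tool [ 0.0247  0.0123 -0.    ]
```

View pics/w5.png

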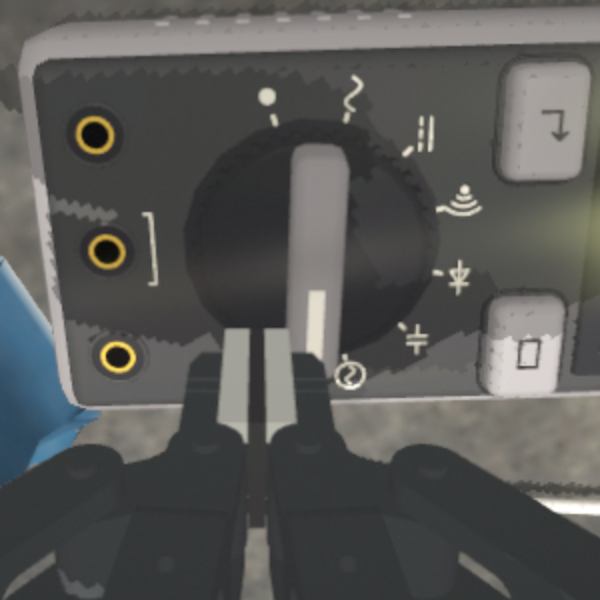

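The fingertip is pushing the bar squarely and the bar follows, about 12° so far, with the forces small. I'll continue.

{"name": "arm_command", "arguments": {"rows": [{"fingers":-1,"x":-0.00065,"y":0.00127,"z":0,"ax":0,"ay":0,"az":-3},{"fingers":-1,"x":-0.00065,"y":0.00127,"z":0,"ax":0,"ay":0,"az":-3},{"fingers":-1,"x":-0.00065,"y":0.00127,"z":0,"ax":0,"ay":0,"az":-3},{"fingers":-1,"x":-0.00065,"y":0.00127,"z":0,"ax":0,"ay":0,"az":-3},{"fingers":-1,"x":-0.00065,"y":0.00127,"z":0,"ax":0,"ay":0,"az":-3},{"fingers":-1,"x":-0.00065,"y":0.00127,"z":0,"ax":0,"ay":0,"az":-3},{"fingers":-1,"x":-0.00065,"y":0.00127,"z":0,"ax":0,"ay":0,"az":-3},{"fingers":-1,"x":-0.00065,"y":0.00127,"z":0,"ax":0,"ay":0,"az":-3},{"fingers":-1,"x":-0.00065,"y":0.00127,"z":0,"ax":0,"ay":0,"az":-3},{"fingers":-1,"x":-0.00065,"y":0.00127,"z":0,"ax":0,"ay":0,"az":-3}]}}

```text
clock: 5.58
tcp_pos: [0.4378, -0.2667, 0.0732]
orientation: [-2.258, -2.183, 0.0]
contact_force: [-0.7, 1.5, -0.3]
grip_width: 0.0003
gripper_force: 0.2
```

{"name": "arm_command", "arguments": {"rows": [{"fingers":-1,"x":-0.00065,"y":0.00127,"z":0,"ax":0,"ay":0,"az":-3},{"fingers":-1,"x":-0.00065,"y":0.00127,"z":0,"ax":0,"ay":0,"az":-3},{"fingers":-1,"x":-0.00065,"y":0.00127,"z":0,"ax":0,"ay":0,"az":-3},{"fingers":-1,"x":-0.00065,"y":0.00127,"z":0,"ax":0,"ay":0,"az":-3},{"fingers":-1,"x":-0.00065,"y":0.00127,"z":0,"ax":0,"ay":0,"az":-3},{"fingers":-1,"x":-0.00065,"y":0.00127,"z":0,"ax":0,"ay":0,"az":-3},{"fingers":-1,"x":-0.00065,"y":0.00127,"z":0,"ax":0,"ay":0,"az":-3},{"fingers":-1,"x":-0.00065,"y":0.00127,"z":0,"ax":0,"ay":0,"az":-3},{"fingers":-1,"x":-0.00065,"y":0.00127,"z":0,"ax":0,"ay":0,"az":-3},{"fingers":-1,"x":-0.00065,"y":0.00127,"z":0,"ax":0,"ay":0,"az":-3}]}}

```text
clock: 6.42
tcp_pos: [0.4513, -0.2706, 0.0731]
orientation: [-1.616, -2.693, 0.0]
contact_force: [-0.7, 0.3, -0.3]
grip_width: 0.0003
gripper_force: 0.2
```

```bash
python3 - <<'E'
from h import *
rel([.4515,-.242,.0732])
c=grab('wrist')['frame'][100:400,150:450,::-1]
cv2.imwrite('pics/w6.png',cv2.resize(c,None,fx=2,fy=2))
E
```

```text
tcp [ 0.4513 -0.2706  0.0731] tool-x ang 118.05 tilt z [-7.e-04  2.e-04 -1.e+00] F [-0.69  0.29 -0.26]
shift in tool [ 0.0252  0.0137 -0.0001]
```

View pics/w6.png

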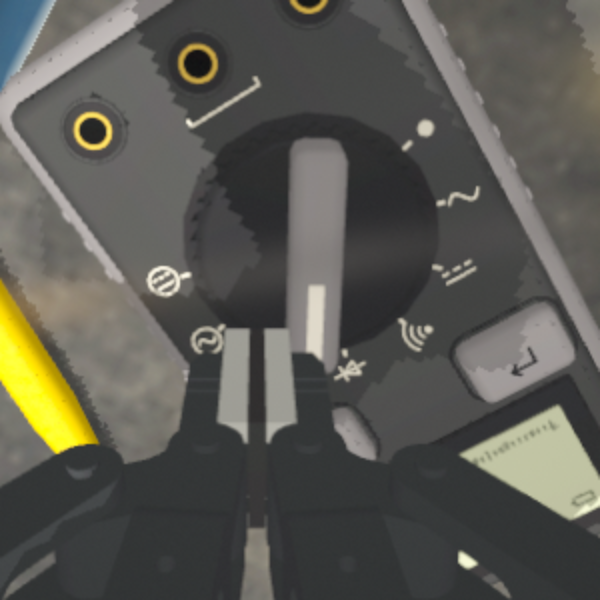

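The pointer is now just short of the diode mark at (345,370), and continuity, at (415,335), is the next click. There is about 47° to go, so I'll push about 39° and let it snap.

{"name": "arm_command", "arguments": {"rows": [{"fingers":-1,"x":-0.00065,"y":0.00127,"z":0,"ax":0,"ay":0,"az":-3},{"fingers":-1,"x":-0.00065,"y":0.00127,"z":0,"ax":0,"ay":0,"az":-3},{"fingers":-1,"x":-0.00065,"y":0.00127,"z":0,"ax":0,"ay":0,"az":-3},{"fingers":-1,"x":-0.00065,"y":0.00127,"z":0,"ax":0,"ay":0,"az":-3},{"fingers":-1,"x":-0.00065,"y":0.00127,"z":0,"ax":0,"ay":0,"az":-3},{"fingers":-1,"x":-0.00065,"y":0.00127,"z":0,"ax":0,"ay":0,"az":-3},{"fingers":-1,"x":-0.00065,"y":0.00127,"z":0,"ax":0,"ay":0,"az":-3},{"fingers":-1,"x":-0.00065,"y":0.00127,"z":0,"ax":0,"ay":0,"az":-3},{"fingers":-1,"x":-0.00065,"y":0.00127,"z":0,"ax":0,"ay":0,"az":-3},{"fingers":-1,"x":-0.00065,"y":0.00127,"z":0,"ax":0,"ay":0,"az":-3}]}}

```text
clock: 7.3
tcp_pos: [0.465, -0.2673, 0.0732]
orientation: [-0.866, -3.019, 0.0]
contact_force: [-0.4, -0.9, -0.4]
grip_width: 0.0004
gripper_force: 0.2
```

{"name": "arm_command", "arguments": {"rows": [{"fingers":-1,"x":-0.00065,"y":0.00127,"z":0,"ax":0,"ay":0,"az":-3},{"fingers":-1,"x":-0.00065,"y":0.00127,"z":0,"ax":0,"ay":0,"az":-3},{"fingers":-1,"x":-0.00065,"y":0.00127,"z":0,"ax":0,"ay":0,"az":-3},{"fingers":-1,"x":0,"y":0,"z":0,"ax":0,"ay":0,"az":0},{"fingers":-1,"x":0,"y":0,"z":0,"ax":0,"ay":0,"az":0}]}}

```text
clock: 7.72
tcp_pos: [0.4688, -0.2648, 0.0732]
orientation: [0.631, 3.078, 0.0]
contact_force: [-0.1, 0.4, 1.4]
grip_width: -0.0002
gripper_force: 0.0
```

```bash
python3 - <<'E'
from h import *
rel([.4515,-.242,.0732])
c=grab('wrist')['frame'][100:400,150:450,::-1]
cv2.imwrite('pics/w7.png',cv2.resize(c,None,fx=2,fy=2))
E
```

```text
tcp [ 0.4688 -0.2648  0.0732] tool-x ang 156.83 tilt z [ 1.e-04  1.e-04 -1.e+00] F [-0.13  0.39  1.35]
shift in tool [0.0249 0.0141 0.    ]
```

View pics/w7.png

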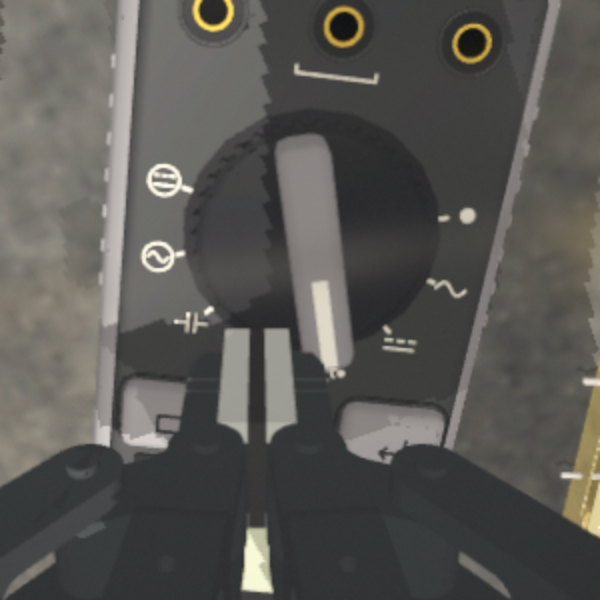

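The dial has snapped ahead of the finger onto continuity: the pointer is at the wave sign at (335,372) and the finger is clear on its left. With that picture I've viewed 11, one over the limit of 10, so the rest is by numbers only. First I'll check from the jack pixels whether the meter shifted.

```bash
python3 - <<'E'
from h import *
g=r.grab_frame('wrist');f=lambda u,v,z:pix2plane(g,150+u/2,100+v/2,z)[:2]
J=[f(472,42,.04),f(344,26,.04),f(213,10,.04)];w=J[0]-J[2]
th=np.arctan2(w[1],w[0])-np.pi/2;print('J',J,np.degrees(th),np.linalg.norm(w))
p,t=f(333,362,.0585),f(302,140,.0585);print('bar',np.degrees(np.arctan2(*(p-t)[::-1])),'dc',(p+t)/2)
G=pickle=None
import pickle
c,s=np.cos(th),np.sin(th)
dc=(p+t)/2;print('sel est',dc+[c*.05-s*.027,s*.05+c*.027],'hold',dc+[c*.05+s*.027,s*.05-c*.027])
print('sel edge upper-left px', f(345,402,.045), f(443,405,.045))
g0=pickle.load(open('g2.pkl','rb'))['wrist']
q=lambda u,v:pix2plane(g0,165+u/4,170+v/4,.04)[:2];print('J before',q(181,136),q(131,228),q(85,316))
E
```

```text
J [array([ 0.42383329, -0.19652104]), array([ 0.41043893, -0.21986666]), array([ 0.39695211, -0.24333912])] -29.862821862969568 0.05398639904769675
bar -14.20750889937931 dc [ 0.44836162 -0.24218205]
sel est [ 0.5051666  -0.24366336] hold [ 0.47827864 -0.29049325]
sel edge upper-left px [ 0.49079605 -0.25097393] [ 0.50084461 -0.22984229]
J before [ 0.42451344 -0.1968814 ] [ 0.41082115 -0.2203455 ] [ 0.3975667  -0.24380047]
```

{"name": "arm_command", "arguments": {"rows": [{"fingers":-1,"x":0,"y":-0.004,"z":0,"ax":0,"ay":0,"az":0},{"fingers":-1,"x":0,"y":0,"z":-0.015,"ax":0,"ay":0,"az":0},{"fingers":-1,"x":0,"y":0,"z":-0.015,"ax":0,"ay":0,"az":0},{"fingers":-1,"x":0,"y":0,"z":0,"ax":0,"ay":0,"az":0},{"fingers":-1,"x":0,"y":0,"z":0,"ax":0,"ay":0,"az":0}]}}

```text
clock: 8.23
tcp_pos: [0.4677, -0.269, 0.1038]
orientation: [0.628, 3.076, -0.001]
contact_force: [0.0, -0.1, -0.2]
grip_width: 0.0002
gripper_force: 0.0
```

The meter hasn't moved (jacks within 1 mm) and the bar reads about 15.7° from the meter's axis, so it is on continuity. Next I go over SELECT at (0.506, -0.244).

{"name": "arm_command", "arguments": {"rows": [{"fingers":-1,"x":-0.0085,"y":0.0127,"z":0,"ax":0,"ay":0,"az":0},{"fingers":-1,"x":-0.0085,"y":0.0127,"z":0,"ax":0,"ay":0,"az":0},{"fingers":-1,"x":-0.0085,"y":0.0127,"z":0,"ax":0,"ay":0,"az":0},{"fingers":-1,"x":0,"y":0,"z":0.012,"ax":0,"ay":0,"az":0},{"fingers":-1,"x":0,"y":0,"z":0.012,"ax":0,"ay":0,"az":0},{"fingers":-1,"x":0,"y":0,"z":0.01,"ax":0,"ay":0,"az":0},{"fingers":-1,"x":0,"y":0,"z":0,"ax":0,"ay":0,"az":0},{"fingers":-1,"x":0,"y":0,"z":0,"ax":0,"ay":0,"az":0}]}}

```text
clock: 8.9
tcp_pos: [0.5042, -0.2434, 0.0678]
orientation: [-0.627, -3.075, -0.0]
contact_force: [0.3, 0.0, 0.8]
grip_width: 0.0001
gripper_force: 0.0
```

```bash
python3 - <<'E'
from h import *
rel([.506,-.244,.064])
E
```

```text
tcp [ 0.5042 -0.2434  0.0678] tool-x ang 156.96 tilt z [-3.1e-03  9.0e-04 -1.0e+00] F [0.35 0.05 0.84]
shift in tool [-0.0019  0.0002  0.0038]
```

{"name": "arm_command", "arguments": {"rows": [{"fingers":-1,"x":-0.0015,"y":0,"z":0,"ax":0,"ay":0,"az":0},{"fingers":-1,"x":0,"y":0,"z":0.001,"ax":0,"ay":0,"az":0},{"fingers":-1,"x":0,"y":0,"z":0.001,"ax":0,"ay":0,"az":0},{"fingers":-1,"x":0,"y":0,"z":0.001,"ax":0,"ay":0,"az":0},{"fingers":-1,"x":0,"y":0,"z":0.001,"ax":0,"ay":0,"az":0},{"fingers":-1,"x":0,"y":0,"z":0.001,"ax":0,"ay":0,"az":0},{"fingers":-1,"x":0,"y":0,"z":0,"ax":0,"ay":0,"az":0},{"fingers":-1,"x":0,"y":0,"z":0,"ax":0,"ay":0,"az":0}]}}

```text
clock: 9.57
tcp_pos: [0.507, -0.2439, 0.0643]
orientation: [-0.626, -3.078, -0.0]
contact_force: [-0.7, -0.7, 0.2]
grip_width: -0.0002
gripper_force: 0.0
```

{"name": "arm_command", "arguments": {"rows": [{"fingers":-1,"x":0,"y":0,"z":0.0007,"ax":0,"ay":0,"az":0},{"fingers":-1,"x":0,"y":0,"z":0.0005,"ax":0,"ay":0,"az":0},{"fingers":-1,"x":0,"y":0,"z":0,"ax":0,"ay":0,"az":0},{"fingers":-1,"x":0,"y":0,"z":0,"ax":0,"ay":0,"az":0}]}}

```text
clock: 9.9
tcp_pos: [0.5071, -0.2439, 0.0632]
orientation: [0.626, 3.078, -0.0]
contact_force: [0.3, 1.4, 1.5]
grip_width: -0.0002
gripper_force: 1.0
```

Contact is beginning (1.5 N). I'll press on in small steps.

{"name": "arm_command", "arguments": {"rows": [{"fingers":-1,"x":0,"y":0,"z":0.0008,"ax":0,"ay":0,"az":0},{"fingers":-1,"x":0,"y":0,"z":0.0007,"ax":0,"ay":0,"az":0},{"fingers":-1,"x":0,"y":0,"z":0,"ax":0,"ay":0,"az":0},{"fingers":-1,"x":0,"y":0,"z":0,"ax":0,"ay":0,"az":0}]}}

```text
clock: 10.23
tcp_pos: [0.5071, -0.2439, 0.0617]
orientation: [0.626, 3.078, -0.0]
contact_force: [-0.5, -0.2, 4.0]
grip_width: -0.0001
gripper_force: 1.7
```

{"name": "arm_command", "arguments": {"rows": [{"fingers":-1,"x":0,"y":0,"z":0.0006,"ax":0,"ay":0,"az":0},{"fingers":-1,"x":0,"y":0,"z":0.0004,"ax":0,"ay":0,"az":0},{"fingers":-1,"x":0,"y":0,"z":0,"ax":0,"ay":0,"az":0},{"fingers":-1,"x":0,"y":0,"z":0,"ax":0,"ay":0,"az":0}]}}

```text
clock: 10.57
tcp_pos: [0.5071, -0.2439, 0.061]
orientation: [0.626, 3.078, -0.0]
contact_force: [-2.0, 1.8, 7.2]
grip_width: 0.0
gripper_force: 3.8
```

{"name": "arm_command", "arguments": {"rows": [{"fingers":-1,"x":0,"y":0,"z":0.0005,"ax":0,"ay":0,"az":0},{"fingers":-1,"x":0,"y":0,"z":0,"ax":0,"ay":0,"az":0},{"fingers":-1,"x":0,"y":0,"z":0,"ax":0,"ay":0,"az":0}]}}

```text
clock: 10.82
tcp_pos: [0.5071, -0.2438, 0.0609]
orientation: [0.626, 3.078, -0.0]
contact_force: [-3.6, 1.6, 11.2]
grip_width: -0.0
gripper_force: 5.9
```

{"name": "arm_command", "arguments": {"rows": [{"fingers":-1,"x":0,"y":0,"z":-0.002,"ax":0,"ay":0,"az":0},{"fingers":-1,"x":0,"y":0,"z":-0.003,"ax":0,"ay":0,"az":0},{"fingers":-1,"x":0,"y":0,"z":-0.02,"ax":0,"ay":0,"az":0},{"fingers":-1,"x":0,"y":0,"z":-0.03,"ax":0,"ay":0,"az":0},{"fingers":-1,"x":0,"y":0,"z":-0.03,"ax":0,"ay":0,"az":0},{"fingers":-1,"x":0,"y":0,"z":-0.03,"ax":0,"ay":0,"az":0},{"fingers":-1,"x":0,"y":0,"z":0,"ax":0,"ay":0,"az":0},{"fingers":-1,"x":0,"y":0,"z":0,"ax":0,"ay":0,"az":0}]}}

```text
clock: 11.48
tcp_pos: [0.5081, -0.2443, 0.1767]
orientation: [0.626, 3.075, -0.001]
contact_force: [-0.4, 0.2, -1.0]
grip_width: -0.0001
gripper_force: 0.0
```

```bash
python3 -c "
from bench import r
print(r.hand_in())"
```

```text
the job is handed in; nothing more can be done
None
```

The job is handed in, though no verdict came back: the dial snapped onto continuity, SELECT was pressed to its stop (11 N) and released, and the meter had not moved when checked before the key press; I viewed 11 pictures, one over the limit of 10.

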